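# Shut down the shaker and unload the sample jars

### The job

Shut the laboratory shaker down and empty it: first turn its speed knob back until the pointer reads zero (the long white mark with the dot), and only then pull the key plug straight up out of its socket and put it in the steel dish. When the machine is off and the key is out, move every brown jar from the shaker's platform to the blue carrying tray, each standing upright inside it, and leave the other things on the bench where they are.

Things in the scene. Friction and masses are not known exactly. Their poses are not given: they have to be found in the camera images.
- shaker: White laboratory orbital shaker fixed to the bench, 250 (x) x 370 (y) mm. Origin: centre of its underside; at yaw 0 its front faces the robot (-x). On its -y part is the open platform, on its +y part (y from +56 to +188 mm) the raised control console, 250 mm deep in x, flat top 120 mm above the bench, carrying the speed knob (at x -60, y +125 mm) and the key socket (at x +70, y +125 mm).
- platform (a point): Centre of the platform's upper surface, 85 mm above the bench: black rubber mat 236 x 236 mm with a rim 7.5 mm high all round.
- knob (a joint): Speed knob's angle in rad: 0 when its white pointer is on the zero mark of the dial; grows as the knob turns clockwise seen from above (so turning back to zero is counter-clockwise). Travels from -0.6 (past zero, the wrong side) to 4.9; stiff, stays where it is left (0.05 N m).
- knob_grip (a point): On the knob's vertical axis, 11 mm below the top of its grip. The knob is a dark grey upright bar grip 60 mm long, 14 mm thick and 27 mm tall on a 60 mm round skirt; top of the bar 175 mm above the bench. The point's x axis runs along the bar; the pointer lies at its -x end.
- knob_tip (a point): Outer end of the knob's white pointer, 41 mm from the axis.
- dial_zero (a point): The zero mark on the black dial round the knob: the long broad white mark with a round white dot at its outer end, on the side of the dial towards the shaker's front (-x), 48 mm from the knob's axis. The other marks are short white ticks every 0.5 rad clockwise from it.
- socket_mouth (a point): Centre of the mouth of the key socket: a grey block 50 x 50 mm standing 38 mm high on the console, mouth 158 mm above the bench, square hole 18 mm wide and 32 mm deep, open upward. A sprung ball in its wall clicks into a groove of the key; pulling the key out straight up takes about 10 N over the first 10 mm.
- key: Key plug standing in the socket at the start, 80 mm long, 50 g. Origin: bottom end of the shank; z runs along the plug to its handle. From the bottom: grooved steel shank 16 x 16 mm, 30 mm long; black collar 30 x 30 x 8 mm; black flat handle 38 (its x) x 14 (its y) mm, 42 mm tall.
- key_grip (a point): In the middle of the key's handle, 62 mm above the key's bottom end, 18 mm below its top: pinch across the 14 mm thickness (the key's y axis).
- key_mid (a point): Middle of the key plug, on its axis 42 mm from the bottom end.
- dish: Shallow square steel dish fixed to the bench, 140 x 140 mm, walls 4 mm thick and 25 mm high. Origin: centre of its underside; inner floor 4 mm up.
- tray: Blue open carrying tray fixed to the bench, 220 x 220 mm outside, walls 5 mm thick and 45 mm high. Origin: centre of its underside; inner floor 5 mm up, undivided; room for four jars in two rows of two about 95 mm apart.
- tube_rack: Bystander: white rack of black-capped tubes, 70 x 180 mm, 90 mm high, origin under its centre.
- wash_bottle: Bystander: white wash bottle 64 mm in diameter, 175 mm high with a bent spout, origin under its centre.
- petri_stack: Bystander: stack of clear dishes 90 mm in diameter, 60 mm high, origin under its centre.
- jar0: Squat brown glass sample jar (absent in some runs), standing on the platform at the start: body 64 mm in diameter, shoulder from 46 to 54 mm, black cap 52 mm in diameter from 53 to 80 mm above its underside, 0.2 kg. Origin: centre of its underside, z up.
- jar0_cap (a point): On the axis of jar0, 72 mm above its underside, 8 mm below the top of the cap. Grip the cap here from above.
- jar1: Squat brown glass sample jar (absent in some runs), standing on the platform at the start: body 64 mm in diameter, shoulder from 46 to 54 mm, black cap 52 mm in diameter from 53 to 80 mm above its underside, 0.2 kg. Origin: centre of its underside, z up.
- jar1_cap (a point): On the axis of jar1, 72 mm above its underside, 8 mm below the top of the cap. Grip the cap here from above.
- jar2: Squat brown glass sample jar (absent in some runs), standing on the platform at the start: body 64 mm in diameter, shoulder from 46 to 54 mm, black cap 52 mm in diameter from 53 to 80 mm above its underside, 0.2 kg. Origin: centre of its underside, z up.
- jar2_cap (a point): On the axis of jar2, 72 mm above its underside, 8 mm below the top of the cap. Grip the cap here from above.
- jar3: Squat brown glass sample jar (absent in some runs), standing on the platform at the start: body 64 mm in diameter, shoulder from 46 to 54 mm, black cap 52 mm in diameter from 53 to 80 mm above its underside, 0.2 kg. Origin: centre of its underside, z up.
- jar3_cap (a point): On the axis of jar3, 72 mm above its underside, 8 mm below the top of the cap. Grip the cap here from above.
Things that resemble listed ones, but are neither listed nor needed, are in the scene too. What is shaped like the jar3 but pink, purple or turquoise is not meant.

How it is judged:
On the way, in this order (a step that is already met when the one before it is completed fails the run):
1. the knob is turned back until its pointer is on the zero mark (value of joint knob between -0.1 and 0.1 rad), for 0.4 s.
2. the key plug is pulled up out of its socket (z of key in the frame of socket_mouth above 0.005 m), for 0.1 s.
3. the key plug is in the steel dish (x of key_mid in the frame of dish between -0.07 and 0.07 m and y of key_mid in the frame of dish between -0.07 and 0.07 m and z of key_mid in the frame of dish between 0 and 0.06 m), for 0.2 s.
At the end, for the whole second after the job is handed in: The knob's pointer is within 0.1 rad of zero; the key plug's middle is inside the dish, below 60 mm, at rest; every jar present stands inside the tray on its floor, within 0.12 rad of upright, at rest (all of step 1 and all of step 3 and linear speed of each of key, jar0, jar1, jar2, jar3 below 0.03 m/s and x of jar0 in the frame of tray between -0.095 and 0.095 m and y of jar0 in the frame of tray between -0.095 and 0.095 m and z of each of jar0, jar1, jar2, jar3 in the frame of tray below 0.02 m and angle between each of jar0, jar1, jar2, jar3's own z axis and vertical below 0.12 rad and x of jar1 in the frame of tray between -0.095 and 0.095 m and y of jar1 in the frame of tray between -0.095 and 0.095 m and x of jar2 in the frame of tray between -0.095 and 0.095 m and y of jar2 in the frame of tray between -0.095 and 0.095 m and x of jar3 in the frame of tray between -0.095 and 0.095 m and y of jar3 in the frame of tray between -0.095 and 0.095 m); the robot touches nothing.
It fails at once if a jar is put in the tray before the knob is at zero and the key plug is out of its socket (((x of jar0 in the frame of tray between -0.095 and 0.095 m and y of jar0 in the frame of tray between -0.095 and 0.095 m and z of jar0 in the frame of tray below 0.05 m) or (x of jar1 in the frame of tray between -0.095 and 0.095 m and y of jar1 in the frame of tray between -0.095 and 0.095 m and z of jar1 in the frame of tray below 0.05 m) or (x of jar2 in the frame of tray between -0.095 and 0.095 m and y of jar2 in the frame of tray between -0.095 and 0.095 m and z of jar2 in the frame of tray below 0.05 m) or (x of jar3 in the frame of tray between -0.095 and 0.095 m and y of jar3 in the frame of tray between -0.095 and 0.095 m and z of jar3 in the frame of tray below 0.05 m)) and (value of joint knob above 0.15 rad or (horizontal distance between key and socket_mouth below 0.02 m and z of key in the frame of socket_mouth below -0.002 m))).
It fails at once if a bystander (tube rack, wash bottle, dish stack) is moved more than 40 mm (distance of any of tube_rack, wash_bottle, petri_stack from where it was at the start of the episode above 0.04 m).
Of jar0, jar1, jar2, jar3 only 3 to 4 are there at a start; the rules pass over those that are not, and their reading is None.
At some moment in a run one of jar0, jar1, jar2, jar3 may be knocked a few centimetres aside while the robot is not near it.
It also fails if it takes over 210 s, if anything falls off the work surface, if the arm or the gripper's body presses on something with over 40 N, if the wrist force passes 120 N, or if a joint passes its speed limit or range.

### The arm

A 6-joint arm with a two-finger parallel gripper is mounted at the origin on the work surface. World frame = base frame: x ahead of the robot, y to its left, z up, the work surface at z = 0. Lengths are in m, angles in rad, forces in N, time in s.
With the tool pointing down it reaches from about 0.275 to 0.775 m from the base axis. Payload 14.6 kg.
Tool frame: the origin (TCP) lies at the centre of the arm's flange, where the gripper is bolted on; the fingertips stand 173 mm ahead of it and the grasp point (between the pads) lies 155 mm ahead of it (r.grip_point_offset is the distance from the TCP to the grasp point, in m); z points along the fingers, y is the direction in which the jaws open and shut (so a half turn about z gives the same grasp; the last joint's range is limited). The gripper opens to 85 mm and grips with 20 to 120 N. Pads are 22 mm wide; open, the fingers measure 114 mm over their backs; the gripper's body (76 mm by 85 mm) begins 54 mm behind the grasp point. The pads swing forward as they close: fully open they stand 13 mm farther back than shut.
Start: joints at [1.112, 0.263, -0.048, 1.259, 0, 1.415], TCP at [0.157, 0.501, 0.405] pointing down, gripper open.
Joint ranges: [-2.65, 2.65], [-0.89, 1.7], [-1.18, 1.37], [-2.13, 2.11], [-1.35, 1.29], [-3.14, 3.14]. Speed limits (rad/s): [1.89, 1.89, 2.57, 2.79, 3.14, 3.14].

### API

Orientations are given as [roll, pitch, yaw] about the fixed x, y, z axes, in that order (R = Rz(yaw) Ry(pitch) Rx(roll)).
In Python, from bench import r gives the robot as it stands.
- The arm moves only by the tool arm_command, never from a script. Its arguments are lists of equal length, an entry for each row: "xyz": the shift along the world's x, y, z in m, a list of three; "rotation": the turn, a rotation vector about the world's x, y, z in rad, a list of three; "jaw": the opening, from 0 (shut) to 1 (fully open). In form: {"xyz": [[tx, ty, tz], ...], "rotation": [[wx, wy, wz], ...], "jaw": [jaw, ...]}. A call has 1 to 5 rows; each row is the pose to reach, as a shift and turn from the pose commanded when the call began; what a row does not reach only later rows make up. A row lasts 1/12 s, in which the tool goes at most 41.7 mm and 7.16 degrees, less where a joint would pass 70% of its speed; a pose out of reach is approached as far as the arm can. A call with a gripper value outside its range is refused whole. The fingers move at their own pace and stop on an object; the grip force is fixed at half the most. Time passes only in rows, so rows that repeat a pose let the fingers close. It gives the time, the measured TCP pose, the force and the opening at its end, in the units of the state.
- r.state(): the state, without advancing time (a new reading comes with each control period).
- r.capture(name): name is "side" or "top" or "wrist"; returns (picture, depth): 480x640x3 uint8, red, green, blue; 480x640 float32, m along the optical axis (not along the pixel's ray), 0 where there is no reading.
- r.camera_params(name): a dict with "intrinsics" (3x3 intrinsics, pixels), "R" (3x3) and "t" (3): a world point X has camera coordinates R X + t. Camera axes: x right, y down, z forward; pixel columns grow to the right and rows downward; lengths in m; the calibration is good to about 2 mm. A picture is of the moment at which its call begins: read the wrist's pose just before it. camera_params takes no time and is no camera call; for the wrist camera it gives the pose at the moment of the call.
- r.close_job(): hands the job in, once; it reports no verdict.
The state is a dict: "time_s": time; "qpos": joint angles; "qvel": joint speeds; "joint_torque": joint torques, N m; "tool_pos": TCP position; "tcp_rot": TCP orientation; "force": force on the tool from outside, world axes, zero at the start; "ft_torque": the same for the moment, N m; "gripper_width": opening from 0.0 (shut) to 1.0 (fully open).
Only numpy, scipy, OpenCV 4.12 (cv2) and the standard library are available. Lean on these libraries where they do the work, as an engineer would, in place of code of your own. Each camera call takes 0.05 s, during which the arm holds its last target.

## Working session

There is one attempt and no reset: what is moved stays moved. The work goes in short steps, Python scripts to look and compute and a tool call to move; the robot and the scene stay as the last step left them, time stands still between calls to the robot, and variables do not carry over. Pictures are saved under pics/ and viewed, and the job is handed in when it is done.

Besides the shell and the picture viewer there is one more tool, called after "Request:" as name(argument=value, ...) on one line, values as JSON. arm_command: Moves the arm, as the interface text tells. Its arguments: {"type":"object","properties":{"xyz":{"type":"array"},"rotation":{"type":"array"},"jaw":{"type":"array"}},"required":["xyz","rotation","jaw"]}

```bash
ls; mkdir -p pics; cat > h.py <<'E'
import numpy as np, cv2, json
from bench import r
def cap(n,fn):
    p=r.camera_params(n); im,d=r.capture(n)
    cv2.imwrite('pics/'+fn+'.png',im[:,:,::-1]); np.savez('pics/'+fn+'.npz',im=im,d=d,K=p['intrinsics'],R=p['R'],t=p['t'])
def load(fn): return np.load('pics/'+fn+'.npz')
def ray(z,u,v,h):
    K,R,t=z['K'],z['R'],z['t']; c=-R.T@t; d=R.T@np.linalg.inv(K)@np.array([u,v,1.]); return c+d*(h-c[2])/d[2]
def proj(z,X):
    q=z['K']@(z['R']@np.array(X,float)+z['t']); return q[:2]/q[2]
def cloud(z):
    d=z['d']; v,u=np.mgrid[:480,:640]; p=np.stack([u,v,np.ones_like(u)],-1)@np.linalg.inv(z['K']).T*d[...,None]
    return (p-z['t'])@z['R']
E
python3 - <<'E'
from h import *
cap('top','top0');cap('side','side0');cap('wrist','wrist0')
print(r.state())
for n in('top','side','wrist'):
    z=load(n+'0');print(n,z['K'].tolist(),(-z['R'].T@z['t']),z['R'].round(3).tolist())
E
```

```text
pics
{'time_s': 0.15, 'qpos': array([ 1.11170660e+00,  2.63430216e-01, -4.87544376e-02,  1.25942422e+00,
       -1.27912478e-05,  1.41550921e+00]), 'qvel': array([-0.00037085, -0.00178836,  0.0008889 , -0.00210242,  0.00109189,
       -0.00070371]), 'joint_torque': array([ 2.19391404e-03, -6.37823582e+01,  3.84647763e+01,  1.05593208e-02,
       -1.10299475e-04,  1.36472056e-05]), 'tool_pos': array([0.15702518, 0.50089957, 0.40434009]), 'tcp_rot': array([-3.14078791e+00, -1.13033709e-04,  2.83779001e+00]), 'force': array([-0.12635807, -0.1047957 ,  0.48031325]), 'ft_torque': array([-0.03895915, -0.04204191,  0.05452871]), 'gripper_width': 1.0003594283501969}
top [[537.0078472795367, 0.0, 315.33540114281664], [0.0, 537.0078472795367, 239.31634830302156], [0.0, 0.0, 1.0]] [0.28786712 0.04705731 1.34651455] [[-0.056, -0.998, -0.008], [-0.973, 0.056, -0.223], [0.223, -0.005, -0.975]]
side [[481.9820110478131, 0.0, 320.046561280607], [0.0, 481.9820110478131, 238.385732009725], [0.0, 0.0, 1.0]] [ 0.45794196 -0.62514944  0.91422393] [[0.986, -0.168, -0.008], [-0.131, -0.739, -0.66], [0.105, 0.652, -0.751]]
wrist [[408.1684325025718, 0.0, 317.9876259358715], [0.0, 408.1684325025718, 243.53146029293694], [0.0, 0.0, 1.0]] [0.07956926 0.52494117 0.37472216] [[0.3, 0.954, -0.002], [0.906, -0.284, 0.314], [0.299, -0.096, -0.949]]
```

View pics/top0.png

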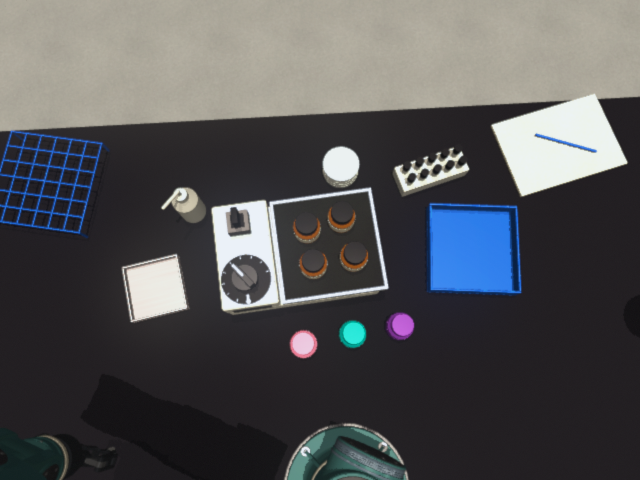

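View pics/side0.png

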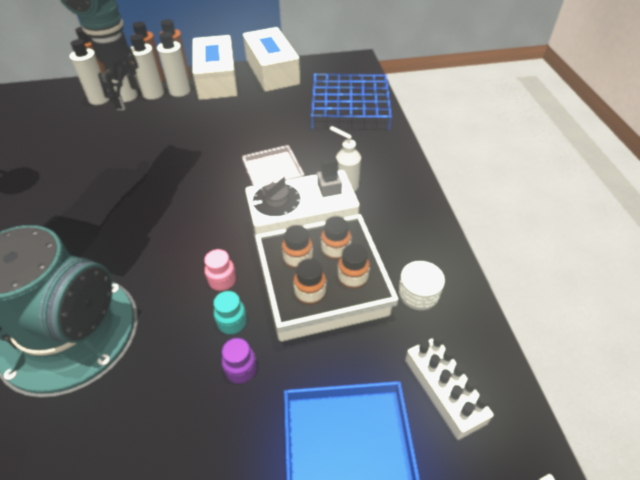

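View pics/wrist0.png

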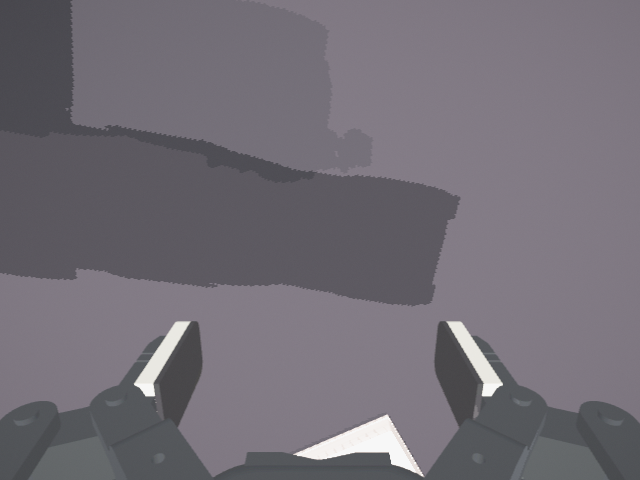

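Top view: the brown jars are at (307,227), (341,215), (313,263) and (354,256). The look-alikes are pink (303,344), turquoise (352,333) and purple (401,325), which I leave alone. The tray is at (474,248), not the blue wire rack at (50,180). The dish is at (155,288), the knob at (246,279) and the key at (237,217). Next I take a close crop of the console.

```bash
python3 - <<'E'
from h import *
z=load('top0')
im=z['im'][195:315,205:325][:,:,::-1]
cv2.imwrite('pics/crop0.png',cv2.resize(im,None,fx=5,fy=5,interpolation=cv2.INTER_CUBIC))
s=load('side0')
im2=s['im'][150:230,235:365][:,:,::-1]
cv2.imwrite('pics/crop1.png',cv2.resize(im2,None,fx=6,fy=6,interpolation=cv2.INTER_CUBIC))
C=cloud(z)
for u,v in [(246,279),(237,217),(155,288),(474,248),(307,222),(341,210),(313,258),(354,250),(225,225),(341,158),(187,205)]: print(u,v,C[v,u].round(3))
E
```

```text
246 279 [0.476 0.199 0.174]
237 217 [0.609 0.211 0.207]
155 288 [0.493 0.45  0.006]
474 248 [ 0.549 -0.362  0.005]
307 222 [0.6   0.058 0.164]
341 210 [ 0.624 -0.021  0.165]
313 258 [0.516 0.049 0.167]
354 250 [ 0.529 -0.044  0.163]
225 225 [0.615 0.252 0.123]
341 158 [ 0.79  -0.036  0.063]
187 205 [0.672 0.343 0.114]
```

View pics/crop0.png

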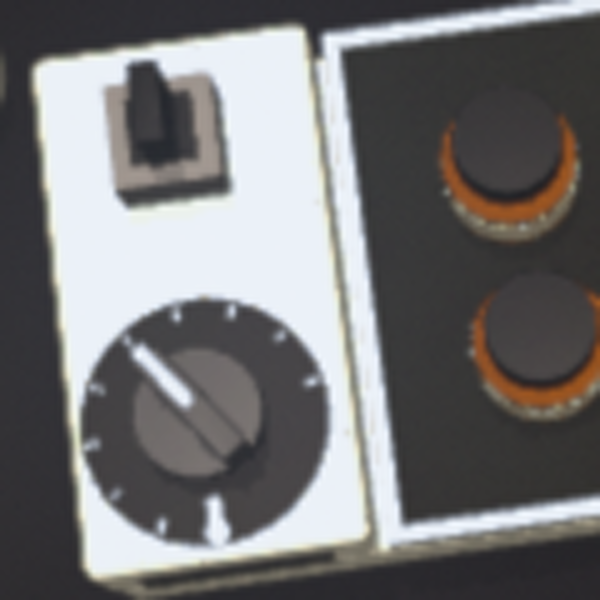

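View pics/crop1.png

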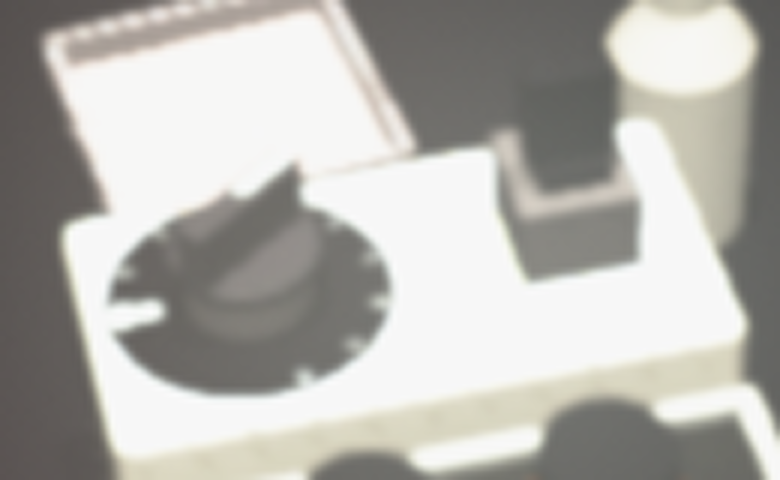

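```bash
python3 - <<'E'
from h import *
z=load('top0'); C=cloud(z); im=z['im'].astype(int)
def rect(mask,h,name):
    n,l,st,_=cv2.connectedComponentsWithStats(mask.astype(np.uint8))
    i=1+np.argmax(st[1:,4]); v,u=np.where(l==i)
    P=np.array([ray(z,a,b,h)[:2] for a,b in zip(u,v)],np.float32)
    rc=cv2.minAreaRect(P*1000); print(name,'z',np.median(C[l==i][:,2]).round(4),rc); return rc
Z=C[...,2]; white=im.min(-1)>170
box=np.zeros_like(white); box[180:330,200:282]=1
rect(white&box&(abs(Z-.12)<.008),.12,'console')
b=np.zeros_like(white); b[190:305,415:535]=1
blue=(im[...,2]>im[...,0]+60)
rect(blue&b&(abs(Z-.045)<.008),.045,'trayrim')
rect(blue&b&(abs(Z-.005)<.008),.005,'trayfloor')
b[:]=0; b[245:330,112:195]=1
rect(b&(abs(Z-.025)<.006)&(im.min(-1)>100),.025,'dishrim')
rect(b&(abs(Z-.004)<.006)&(im.min(-1)>100),.004,'dishfloor')
# jars caps
m=(abs(Z-.165)<.008).astype(np.uint8); m[:,:282]=0
n,l,st,ce=cv2.connectedComponentsWithStats(m)
for i in range(1,n):
    if st[i,4]>150:
        v,u=np.where(l==i); P=np.array([ray(z,a,b,.165)[:2] for a,b in zip(u,v)],np.float32)
        print('cap',ce[i].round(1),cv2.minEnclosingCircle(P*1000),st[i,4])
# key top
m=(abs(Z-.207)<.008).astype(np.uint8); m[:,260:]=0;m[250:]=0
v,u=np.where(m); P=np.array([ray(z,a,b,np.median(Z[m>0]))[:2] for a,b in zip(u,v)],np.float32)
print('key',np.median(Z[m>0]),cv2.minAreaRect(P*1000))
m=(abs(Z-.175)<.006).astype(np.uint8); m[:,270:]=0;m[:250]=0
v,u=np.where(m); P=np.array([ray(z,a,b,.175)[:2] for a,b in zip(u,v)],np.float32)
print('bar',len(u),cv2.minAreaRect(P*1000))
E
```

```text
console z 0.1203 ((543.91162109375, 208.64816284179688), (246.85263061523438, 129.3840789794922), 5.036436557769775)
trayrim z 0.0435 ((543.5530395507812, -349.3440856933594), (221.32354736328125, 220.6902618408203), 84.64220428466797)
trayfloor z 0.0046 ((548.2841796875, -357.108642578125), (205.82557678222656, 207.78292846679688), 84.61075592041016)
dishrim z 0.0249 ((491.376953125, 446.441650390625), (141.10804748535156, 141.25787353515625), 10.800992965698242)
dishfloor z 0.0048 ((493.837890625, 451.1363525390625), (130.3251190185547, 129.8324737548828), 10.806134223937988)
cap [341.9 211.7] ((619.1866455078125, -23.422203063964844), 26.74226188659668) 397
cap [306.1 222.7] ((598.3395385742188, 60.18368148803711), 26.373193740844727) 401
cap [354.8 252.3] ((523.3916625976562, -45.423927307128906), 26.399450302124023) 416
cap [312.8 260. ] ((511.5641174316406, 49.81745529174805), 26.0869083404541) 417
key 0.20818767753403056 ((612.842041015625, 217.44435119628906), (39.52984619140625, 14.66906452178955), 5.521744251251221)
bar 169 ((484.350341796875, 205.9844512939453), (60.60837173461914, 13.952286720275879), 42.42573547363281)
```

Request:
arm_command(xyz=[[0.025,-0.02,0],[0.05,-0.04,0],[0.075,-0.06,0],[0.1,-0.08,0],[0.12,-0.1,0]], rotation=[[0,0,-0.12],[0,0,-0.24],[0,0,-0.36],[0,0,-0.48],[0,0,-0.6]], jaw=[0.5,0.5,0.5,0.5,0.5])

```text
time_s: 0.57
tool_pos: [0.2784, 0.3999, 0.4045]
tcp_rot: [-3.141, 0.0, 2.232]
force: [-0.1, 0.2, 0.4]
gripper_width: 0.499
```

Request:
arm_command(xyz=[[0.02,-0.02,0],[0.04,-0.04,0],[0.06,-0.06,0],[0.08,-0.08,0],[0.1,-0.1,0]], rotation=[[0,0,-0.12],[0,0,-0.24],[0,0,-0.36],[0,0,-0.48],[0,0,-0.6]], jaw=[0.5,0.5,0.5,0.5,0.5])

```text
time_s: 0.98
tool_pos: [0.3778, 0.2998, 0.4046]
tcp_rot: [-3.141, 0.0, 1.632]
force: [0.5, 0.8, 0.2]
gripper_width: 0.502
```

Request:
arm_command(xyz=[[0.02,-0.02,0],[0.04,-0.04,0],[0.06,-0.06,0],[0.08,-0.08,0],[0.105,-0.094,0]], rotation=[[0,0,-0.12],[0,0,-0.24],[0,0,-0.36],[0,0,-0.48],[0,0,-0.6]], jaw=[0.5,0.5,0.5,0.5,0.5])

```text
time_s: 1.4
tool_pos: [0.4824, 0.2053, 0.4047]
tcp_rot: [-3.141, 0.0, 1.031]
force: [1.1, 0.1, 0.7]
gripper_width: 0.498
```

Request:
arm_command(xyz=[[0,0,0],[0,0,0],[0,0,0],[0,0,0],[0,0,0]], rotation=[[0,0,-0.12],[0,0,-0.24],[0,0,-0.292],[0,0,-0.292],[0,0,-0.292]], jaw=[0.5,0.5,0.5,0.5,0.5])

```text
time_s: 1.82
tool_pos: [0.482, 0.2069, 0.4045]
tcp_rot: [-3.141, 0.0, 0.748]
force: [-0.7, 0.2, -0.8]
gripper_width: 0.501
```

```bash
python3 - <<'E'
from h import *
cap('wrist','w1'); s=r.state(); print(s['tool_pos'],s['tcp_rot'],s['time_s'])
z=load('w1')
for P in [(.484,.206,.175),(.484,.206,.164)]: print(proj(z,P))
E
```

```text
[0.4819516  0.20701351 0.40457667] [-3.14142210e+00  2.44314936e-04  7.48289742e-01] 1.8667
[322.3780647  267.33144236]
[322.1850446  259.93511251]
```

View pics/w1.png

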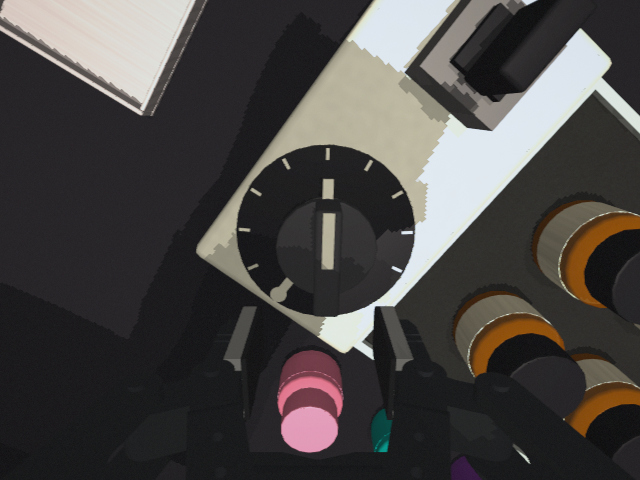

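```bash
python3 - <<'E'
from h import *
z=load('w1'); C=cloud(z); print((-z['R'].T@z['t']).round(4), z['R'].round(3).tolist())
m=(abs(C[...,2]-.175)<.004); m[:190]=0; m[320:]=0;m[:,:280]=0;m[:,370:]=0
v,u=np.where(m); P=np.array([ray(z,a,b,.175)[:2] for a,b in zip(u,v)],np.float32)
print(len(u),u.min(),u.max(),v.min(),v.max(),np.median(C[m][:,2]),cv2.minAreaRect(P*1000))
# depth inspect along row 230
print(C[230,300:350:4,2].round(3)); print(C[190:320:8,327,2].round(3))
E
```

```text
[0.541  0.2618 0.3749] [[0.68, -0.734, -0.001], [-0.696, -0.645, 0.316], [-0.232, -0.214, -0.949]]
2848 313 341 208 316 0.17632336309610575 ((486.6504821777344, 205.5450897216797), (60.9232177734375, 13.937176704406738), 41.4625244140625)
[0.151 0.149 0.149 0.15  0.176 0.177 0.176 0.178 0.177 0.177 0.176 0.15
 0.15 ]
[0.146 0.147 0.167 0.177 0.177 0.176 0.176 0.178 0.176 0.176 0.176 0.175
 0.176 0.176 0.176 0.176 0.122]
```

Request:
arm_command(xyz=[[0.0035,-0.001,-0.02],[0.0035,-0.001,-0.045],[0.0035,-0.001,-0.068],[0.0035,-0.001,-0.079],[0.0035,-0.001,-0.079]], rotation=[[0,0,-0.01],[0,0,-0.01],[0,0,-0.01],[0,0,-0.01],[0,0,-0.01]], jaw=[0.5,0.5,0.5,0.5,0.5])

```text
time_s: 2.28
tool_pos: [0.4848, 0.2059, 0.3235]
tcp_rot: [-3.14, 0.003, 0.738]
force: [-0.3, -0.9, -0.5]
gripper_width: 0.5
```

Request:
arm_command(xyz=[[0,0,0],[0,0,0],[0,0,0],[0,0,0],[0,0,0]], rotation=[[0,0,0],[0,0,0],[0,0,0],[0,0,0],[0,0,0]], jaw=[0.3,0.2,0.1,0.1,0.1])

```text
time_s: 2.7
tool_pos: [0.4863, 0.2056, 0.3271]
tcp_rot: [3.139, -0.002, 0.736]
force: [2.7, -6.8, 1.6]
gripper_width: 0.152
```

Request:
arm_command(xyz=[[0,0,0],[0,0,0],[0,0,0],[0,0,0],[0,0,0]], rotation=[[0,0,0],[0,0,0.08],[0,0,0.16],[0,0,0.24],[0,0,0.32]], jaw=[0,0,0,0,0])

```text
time_s: 3.12
tool_pos: [0.4862, 0.2056, 0.3271]
tcp_rot: [3.138, -0.001, 1.06]
force: [2.8, -6.1, 3.0]
gripper_width: 0.146
```

Request:
arm_command(xyz=[[0,0,0],[0,0,0],[0,0,0],[0,0,0],[0,0,0]], rotation=[[0,0,0.1],[0,0,0.2],[0,0,0.3],[0,0,0.4],[0,0,0.5]], jaw=[0,0,0,0,0])

```text
time_s: 3.53
tool_pos: [0.4861, 0.2056, 0.3271]
tcp_rot: [3.139, 0.001, 1.561]
force: [2.3, -6.6, 3.3]
gripper_width: 0.149
```

Request:
arm_command(xyz=[[0,0,0],[0,0,0],[0,0,0],[0,0,0],[0,0,0]], rotation=[[0,0,0.1],[0,0,0.2],[0,0,0.3],[0,0,0.4],[0,0,0.5]], jaw=[0,0,0,0,0])

```text
time_s: 3.95
tool_pos: [0.4861, 0.2056, 0.3271]
tcp_rot: [3.14, 0.003, 2.061]
force: [1.3, -7.2, 4.2]
gripper_width: 0.15
```

Request:
arm_command(xyz=[[0,0,0],[0,0,0],[0,0,0],[0,0,0],[0,0,0]], rotation=[[0,0,0.1],[0,0,0.2],[0,0,0.3],[0,0,0.4],[0,0,0.5]], jaw=[0,0,0,0,0])

```text
time_s: 4.37
tool_pos: [0.486, 0.2055, 0.3271]
tcp_rot: [-3.142, 0.003, 2.561]
force: [0.9, -7.9, 4.8]
gripper_width: 0.149
```

Request:
arm_command(xyz=[[0,0,0],[0,0,0],[0,0,0],[0,0,0],[0,0,0]], rotation=[[0,0,0.1],[0,0,0.2],[0,0,0.3],[0,0,0.4],[0,0,0.5]], jaw=[0,0,0,0,0])

```text
time_s: 4.78
tool_pos: [0.486, 0.2054, 0.3271]
tcp_rot: [-3.14, 0.003, 3.061]
force: [1.4, -8.4, 4.0]
gripper_width: 0.146
```

Request:
arm_command(xyz=[[0,0,0],[0,0,0],[0,0,0],[0,0,0],[0,0,0]], rotation=[[0,0,0.08],[0,0,0.17],[0,0,0.17],[0,0,0.17],[0,0,0.17]], jaw=[0,0,0,0,0.2])

```text
time_s: 5.2
tool_pos: [0.4859, 0.2058, 0.3269]
tcp_rot: [-3.141, 0.002, -3.057]
force: [-0.8, -1.4, -0.1]
gripper_width: 0.206
```

Request:
arm_command(xyz=[[0,0,0],[0,0,0],[0,0,0.03],[0,0,0.06],[0,0,0.09]], rotation=[[0,0,0],[0,0,0],[0,0,0],[0,0,0],[0,0,0]], jaw=[0.35,0.5,0.5,0.5,0.5])

```text
time_s: 5.62
tool_pos: [0.4852, 0.206, 0.417]
tcp_rot: [3.141, -0.0, -3.057]
force: [0.7, 0.5, -0.3]
gripper_width: 0.497
```

```bash
python3 - <<'E'
from h import *
cap('wrist','w2'); s=r.state(); print(s['tool_pos'],s['tcp_rot'],s['time_s'])
z=load('w2'); C=cloud(z)
m=(abs(C[...,2]-.176)<.004)&(np.hypot(C[...,0]-.485,C[...,1]-.206)<.04)
v,u=np.where(m); P=np.array([ray(z,a,b,.175)[:2] for a,b in zip(u,v)],np.float32)
print(len(u),cv2.minAreaRect(P*1000))
E
```

```text
[0.48570373 0.20614281 0.42260484] [ 3.14033952  0.00639577 -3.05701668] 5.6667
2515 ((485.51165771484375, 204.4350128173828), (60.1392936706543, 13.86530590057373), 4.208442687988281)
```

View pics/w2.png

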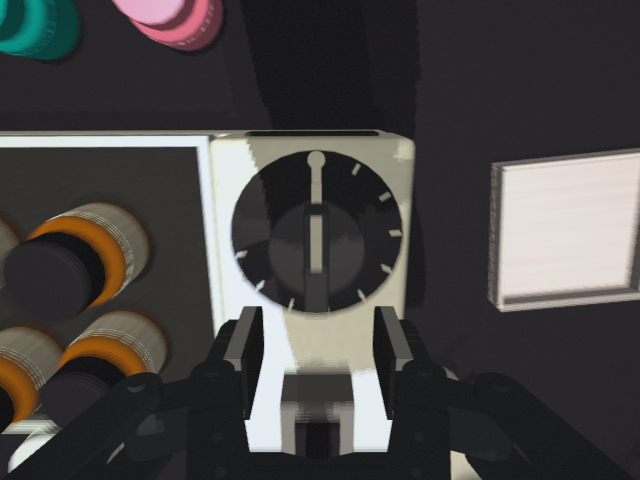

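Request:
arm_command(xyz=[[0.03,0.003,0],[0.06,0.006,0],[0.095,0.009,0],[0.128,0.011,0],[0.128,0.011,0]], rotation=[[0,0,0],[0,0,0],[0,0,0],[0,0,0],[0,0,0]], jaw=[0.5,0.5,0.5,0.5,0.5])

```text
time_s: 6.08
tool_pos: [0.618, 0.217, 0.4137]
tcp_rot: [-3.142, -0.0, -3.058]
force: [2.5, 0.8, -0.3]
gripper_width: 0.5
```

```bash
python3 - <<'E'
from h import *
cap('wrist','w3'); s=r.state(); print(s['tool_pos'],s['tcp_rot'],s['time_s'])
z=load('w3'); C=cloud(z)
m=(abs(C[...,2]-.208)<.006)&(np.hypot(C[...,0]-.614,C[...,1]-.217)<.04)
v,u=np.where(m); P=np.array([ray(z,a,b,.208)[:2] for a,b in zip(u,v)],np.float32)
print(len(u),np.median(C[m][:,2]),cv2.minAreaRect(P*1000))
E
```

```text
[0.61586963 0.21697168 0.41411727] [-3.14158910e+00 -1.03633682e-03 -3.05792971e+00] 6.1333
2271 0.2090385613234133 ((614.8089599609375, 215.76524353027344), (39.893489837646484, 13.650883674621582), 5.3105902671813965)
```

View pics/w3.png

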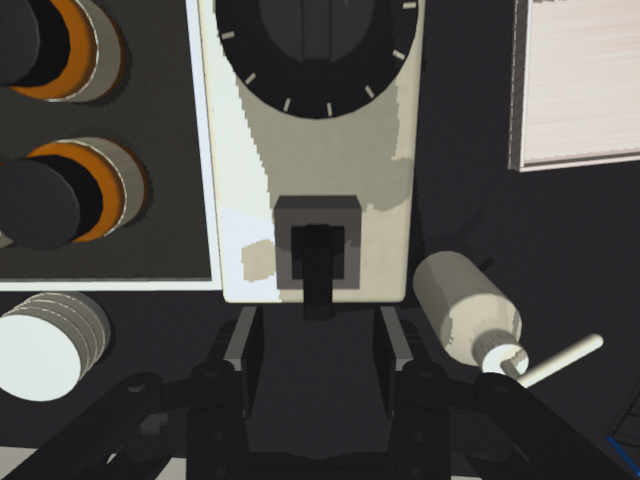

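Request:
arm_command(xyz=[[0,-0.001,-0.02],[0,-0.001,-0.045],[0,-0.001,-0.068],[0,-0.001,-0.068],[0,-0.001,-0.068]], rotation=[[0,0,0],[0,0,0],[0,0,0],[0,0,0],[0,0,0]], jaw=[0.5,0.5,0.5,0.5,0.4])

```text
time_s: 6.55
tool_pos: [0.6127, 0.216, 0.348]
tcp_rot: [-3.142, -0.001, -3.057]
force: [-0.5, -0.6, 1.5]
gripper_width: 0.401
```

Request:
arm_command(xyz=[[0,0,0],[0,0,0],[0,0,0],[0,0,0],[0,0,0]], rotation=[[0,0,0],[0,0,0],[0,0,0],[0,0,0],[0,0,0]], jaw=[0.2,0,0,0,0])

```text
time_s: 6.97
tool_pos: [0.6136, 0.2161, 0.3497]
tcp_rot: [3.141, 0.003, -3.057]
force: [-2.8, -0.3, 7.6]
gripper_width: 0.151
```

Gripped. Now I pull straight up slowly.

Request:
arm_command(xyz=[[0,0,0.006],[0,0,0.012],[0,0,0.018],[0,0,0.027],[0,0,0.038]], rotation=[[0,0,0],[0,0,0],[0,0,0],[0,0,0],[0,0,0]], jaw=[0,0,0,0,0])

```text
time_s: 7.38
tool_pos: [0.6135, 0.216, 0.3867]
tcp_rot: [3.142, 0.0, -3.057]
force: [0.0, 0.3, -0.7]
gripper_width: 0.151
```

Request:
arm_command(xyz=[[0,0,0.01],[0,0,0.025],[0,0,0.04],[0,0,0.055],[0,0,0.055]], rotation=[[0,0,0],[0,0,0],[0,0,0],[0,0,0],[0,0,0]], jaw=[0,0,0,0,0])

```text
time_s: 7.8
tool_pos: [0.6137, 0.216, 0.4443]
tcp_rot: [3.141, 0.005, -3.057]
force: [0.8, 1.1, 0.1]
gripper_width: 0.152
```

```bash
python3 - <<'E'
from h import *
cap('wrist','w4'); cap('side','s4'); s=r.state(); print(s['tool_pos'],s['tcp_rot'],s['time_s'],s['gripper_width'])
z=load('s4')
a=np.hstack([cv2.resize(load('w4')['im'],(400,300)),cv2.resize(z['im'][100:280,200:440],(400,300))])
cv2.imwrite('pics/c4.png',a[:,:,::-1])
E
```

```text
[0.61366692 0.21598478 0.44121975] [ 3.14139385e+00  1.41587538e-03 -3.05740226e+00] 7.9 0.15380345709617171
```

View pics/c4.png

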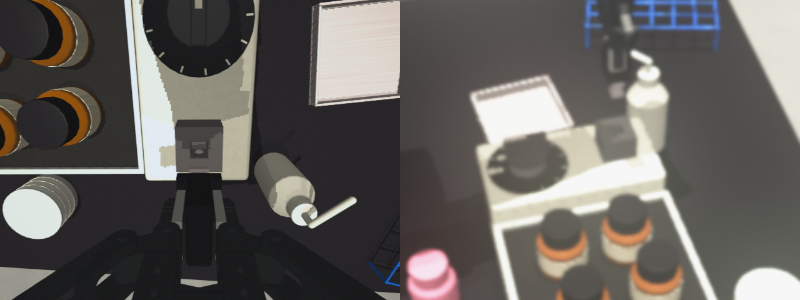

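Request:
arm_command(xyz=[[-0.018,0.033,0],[-0.036,0.068,0],[-0.054,0.102,0],[-0.072,0.137,0],[-0.09,0.17,0]], rotation=[[0,0,0],[0,0,0],[0,0,0],[0,0,0],[0,0,0]], jaw=[0,0,0,0,0])

```text
time_s: 8.32
tool_pos: [0.5224, 0.3875, 0.4398]
tcp_rot: [-3.141, -0.001, -3.058]
force: [1.2, -0.7, -0.8]
gripper_width: 0.152
```

Request:
arm_command(xyz=[[-0.016,0.03,0],[-0.032,0.061,-0.01],[-0.032,0.061,-0.04],[-0.032,0.061,-0.075],[-0.032,0.061,-0.11]], rotation=[[0,0,0],[0,0,0],[0,0,0],[0,0,0],[0,0,0]], jaw=[0,0,0,0,0])

```text
time_s: 8.73
tool_pos: [0.4907, 0.4475, 0.3288]
tcp_rot: [3.142, 0.0, -3.056]
force: [0.8, 0.0, -1.2]
gripper_width: 0.15
```

Request:
arm_command(xyz=[[0,0,-0.03],[0,0,-0.06],[0,0,-0.08],[0,0,-0.09],[0,0,-0.09]], rotation=[[0,0,0],[0,0,0],[0,0,0],[0,0,0],[0,0,0]], jaw=[0,0,0,0,0])

```text
time_s: 9.15
tool_pos: [0.4909, 0.4465, 0.2381]
tcp_rot: [-3.139, -0.004, -3.057]
force: [0.1, 0.2, 0.3]
gripper_width: 0.148
```

Request:
arm_command(xyz=[[0,0,-0.003],[0,0,-0.006],[0,0,-0.009],[0,0,-0.01],[0,0,-0.01]], rotation=[[0,0,0],[0,0,0],[0,0,0],[0,0,0],[0,0,0]], jaw=[0,0,0,0,0])

```text
time_s: 9.57
tool_pos: [0.4916, 0.447, 0.231]
tcp_rot: [3.141, 0.0, -3.057]
force: [0.3, -0.4, -1.2]
gripper_width: 0.154
```

```bash
python3 - <<'E'
from h import *
cap('wrist','w5'); s=r.state(); print(s['tool_pos'],s['force'])
E
```

```text
[0.49161308 0.44702042 0.23103786] [ 0.84200956 -0.1265457   0.32244583]
```

View pics/w5.png

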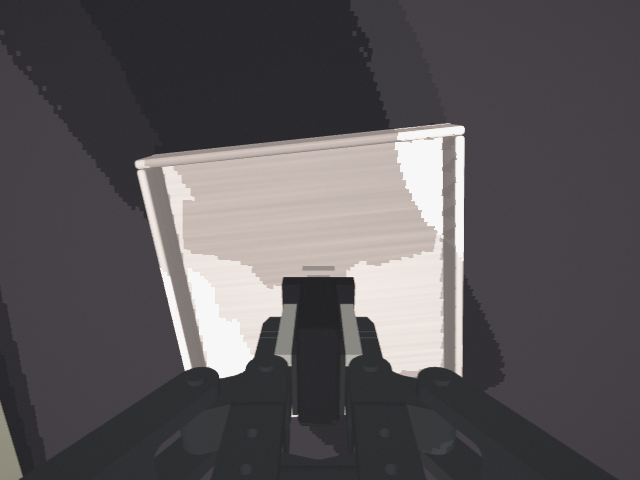

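The key at (318,300) is held over the middle of the dish, a few mm above the floor. I lower it until it touches, then release.

Request:
arm_command(xyz=[[0,0,-0.001],[0,0,-0.002],[0,0,-0.003],[0,0,-0.004],[0,0,-0.004]], rotation=[[0,0,0],[0,0,0],[0,0,0],[0,0,0],[0,0,0]], jaw=[0,0,0,0,0])

```text
time_s: 10.03
tool_pos: [0.4915, 0.4469, 0.2264]
tcp_rot: [-3.141, -0.0, -3.057]
force: [0.7, -0.0, -0.8]
gripper_width: 0.156
```

Request:
arm_command(xyz=[[0,0,-0.001],[0,0,-0.002],[0,0,-0.003],[0,0,-0.003],[0,0,-0.003]], rotation=[[0,0,0],[0,0,0],[0,0,0],[0,0,0],[0,0,0]], jaw=[0,0,0,0,0])

```text
time_s: 10.45
tool_pos: [0.4915, 0.447, 0.2256]
tcp_rot: [3.141, 0.002, -3.057]
force: [-6.1, -5.2, 22.9]
gripper_width: 0.155
```

Request:
arm_command(xyz=[[0,0,0.002],[0,0,0.002],[0,0,0.002],[0,0,0.002],[0,0,0.002]], rotation=[[0,0,0],[0,0,0],[0,0,0],[0,0,0],[0,0,0]], jaw=[0,0,0.17,0.2,0.25])

```text
time_s: 10.87
tool_pos: [0.4916, 0.447, 0.2254]
tcp_rot: [-3.141, -0.0, -3.057]
force: [0.6, -0.2, -0.0]
gripper_width: 0.25
```

Request:
arm_command(xyz=[[0,0,0],[0,0,0.01],[0,0,0.03],[0,0,0.06],[0,0,0.1]], rotation=[[0,0,0],[0,0,0],[0,0,0],[0,0,0],[0,0,0]], jaw=[0.35,0.5,0.5,0.5,0.5])

```text
time_s: 11.28
tool_pos: [0.491, 0.4466, 0.3255]
tcp_rot: [-3.14, -0.003, -3.057]
force: [0.1, 0.4, 0.2]
gripper_width: 0.5
```

```bash
python3 - <<'E'
from h import *
cap('wrist','w6');cap('top','top6'); s=r.state(); print(s['tool_pos'],s['tcp_rot'],s['force'],s['qpos'])
a=np.hstack([cv2.resize(load('w6')['im'],(400,300)),cv2.resize(load('top6')['im'][180:360,60:300],(400,300))])
cv2.imwrite('pics/c6.png',a[:,:,::-1])
z=load('top6'); C=cloud(z); Z=C[...,2]
m=(abs(Z-.165)<.008).astype(np.uint8); m[:,:282]=0
n,l,st,ce=cv2.connectedComponentsWithStats(m)
for i in range(1,n):
    if st[i,4]>150:
        v,u=np.where(l==i); P=np.array([ray(z,a,b,.165)[:2] for a,b in zip(u,v)],np.float32)
        print('cap',ce[i].round(1),cv2.minEnclosingCircle(P*1000),st[i,4])
E
```

```text
[0.49224967 0.44751962 0.33236547] [ 3.13714704  0.00761501 -3.05731912] [ 0.6669897   0.84352276 -0.05636438] [ 6.15480482e-01  5.28413735e-01  1.81458891e-01  1.21502384e+00
 -2.45158525e-05  5.31189909e-01]
cap [341.9 211.8] ((619.7181396484375, -22.011394500732422), 26.70395851135254) 401
cap [306.1 222.8] ((598.1185302734375, 60.380348205566406), 26.442415237426758) 405
cap [354.9 252.4] ((523.3916625976562, -45.423927307128906), 26.399450302124023) 416
cap [312.8 260. ] ((511.49053955078125, 49.98088836669922), 26.2105655670166) 416
```

View pics/c6.png

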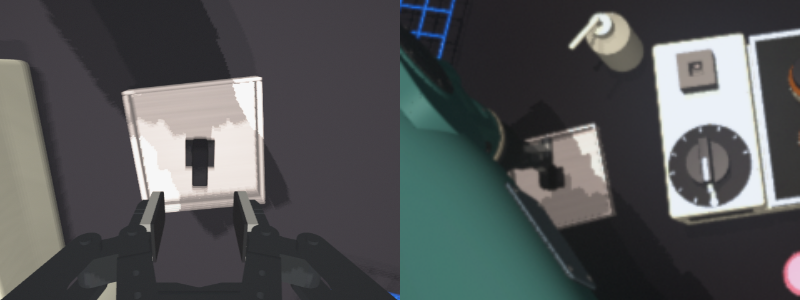

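The key stands in the dish (left image, 200,160), the pointer sits on the zero mark, and the jars have not moved. Next are the jars.

Request:
arm_command(xyz=[[0,-0.01,0.035],[0.002,-0.025,0.07],[0.004,-0.06,0.075],[0.006,-0.1,0.075],[0.008,-0.14,0.075]], rotation=[[0,0,0],[0,0,0],[0,0,0],[0,0,0],[0,0,0]], jaw=[0.5,0.6,0.7,0.8,0.8])

```text
time_s: 11.8
tool_pos: [0.4993, 0.3059, 0.4017]
tcp_rot: [3.141, 0.002, -3.056]
force: [0.4, -0.4, -1.0]
gripper_width: 0.798
```

Request:
arm_command(xyz=[[0.002,-0.04,0],[0.004,-0.08,0],[0.006,-0.12,0],[0.008,-0.16,0],[0.01,-0.2,0]], rotation=[[0,0,0],[0,0,0],[0,0,0],[0,0,0],[0,0,0]], jaw=[0.8,0.8,0.8,0.8,0.8])

```text
time_s: 12.22
tool_pos: [0.5091, 0.1052, 0.4013]
tcp_rot: [-3.142, 0.001, -3.057]
force: [0.4, -0.4, -0.0]
gripper_width: 0.798
```

Request:
arm_command(xyz=[[0.003,-0.04,0],[0.006,-0.08,0],[0.01,-0.12,0],[0.015,-0.153,0],[0.015,-0.153,0]], rotation=[[0,0,0],[0,0,0],[0,0,0],[0,0,0],[0,0,0]], jaw=[0.8,0.8,0.8,0.8,0.8])

```text
time_s: 12.63
tool_pos: [0.5251, -0.0508, 0.4009]
tcp_rot: [-3.14, 0.001, -3.062]
force: [-0.6, 0.2, -0.6]
gripper_width: 0.8
```

```bash
cat >> h.py <<'E'
def caps(fn,top=.165,box=None):
    z=load(fn); C=cloud(z); Z=C[...,2]
    m=((abs(Z-top)<.008)&(C[...,0]>.40)&(C[...,0]<.72)&(C[...,1]<.11)).astype(np.uint8)
    n,l,st,ce=cv2.connectedComponentsWithStats(m)
    for i in range(1,n):
        if st[i,4]>150:
            v,u=np.where(l==i); P=np.array([ray(z,a,b,top)[:2] for a,b in zip(u,v)],np.float32)
            c,rr=cv2.minEnclosingCircle(P*1000); print('cap',ce[i].round(),np.round(c,1),round(rr,1),st[i,4])
E
python3 - <<'E'
from h import *
cap('wrist','w7'); s=r.state(); print(s['tool_pos'],s['tcp_rot'])
caps('w7')
E
```

```text
[ 0.52474265 -0.04863737  0.40087826] [-3.14123427e+00  3.35293926e-04 -3.06136342e+00]
cap [500. 257.] [512.9  46.2] 27.8 7226
cap [324. 265.] [525.1 -48. ] 26.9 6790
cap [503. 372.] [586.8  62.7] 24.3 1469
cap [347. 411.] [619.9 -26.6] 29.0 5036
```

View pics/w7.png

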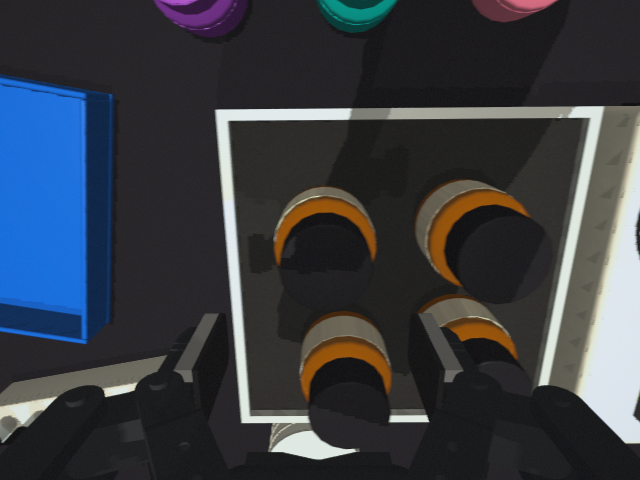

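Request:
arm_command(xyz=[[0,0,-0.03],[0,0,-0.06],[0,0,-0.085],[0,0,-0.092],[0,0,-0.092]], rotation=[[0,0,0],[0,0,0],[0,0,0],[0,0,0],[0,0,0]], jaw=[0.8,0.8,0.8,0.8,0.8])

```text
time_s: 13.1
tool_pos: [0.524, -0.0452, 0.3078]
tcp_rot: [3.141, -0.003, -3.057]
force: [0.1, 0.4, 0.1]
gripper_width: 0.801
```

Request:
arm_command(xyz=[[0,0,0],[0,0,0],[0,0,0],[0,0,0],[0,0,0]], rotation=[[0,0,0],[0,0,0],[0,0,0],[0,0,0],[0,0,0]], jaw=[0.7,0.6,0.4,0.3,0.3])

```text
time_s: 13.52
tool_pos: [0.525, -0.0459, 0.3107]
tcp_rot: [-3.141, 0.003, -3.057]
force: [-2.3, 0.9, 8.3]
gripper_width: 0.592
```

Request:
arm_command(xyz=[[0,0,0.01],[0,0,0.03],[0,0,0.05],[0,0,0.07],[0,0,0.08]], rotation=[[0,0,0],[0,0,0],[0,0,0],[0,0,0],[0,0,0]], jaw=[0,0,0,0,0])

```text
time_s: 13.93
tool_pos: [0.5248, -0.0459, 0.3923]
tcp_rot: [-3.14, 0.004, -3.057]
force: [0.2, 0.3, -0.9]
gripper_width: 0.59
```

Request:
arm_command(xyz=[[0.006,-0.035,0],[0.012,-0.07,0],[0.019,-0.107,0],[0.025,-0.142,0],[0.031,-0.177,0]], rotation=[[0,0,0],[0,0,0],[0,0,0],[0,0,0],[0,0,0]], jaw=[0,0,0,0,0])

```text
time_s: 14.35
tool_pos: [0.5556, -0.2247, 0.3903]
tcp_rot: [-3.14, 0.002, -3.057]
force: [0.6, 0.0, -0.7]
gripper_width: 0.587
```

Request:
arm_command(xyz=[[0.006,-0.035,0],[0.012,-0.07,0],[0.018,-0.107,0],[0.025,-0.142,0],[0.031,-0.177,0]], rotation=[[0,0,0],[0,0,0],[0,0,0],[0,0,0],[0,0,0]], jaw=[0,0,0,0,0])

```text
time_s: 14.77
tool_pos: [0.5866, -0.4017, 0.3902]
tcp_rot: [-3.14, 0.001, -3.057]
force: [0.8, 1.0, -0.8]
gripper_width: 0.591
```

```bash
python3 - <<'E'
from h import *
cap('wrist','w8'); s=r.state(); print(s['tool_pos'],s['tcp_rot'],s['gripper_width'])
E
```

```text
[ 0.58661927 -0.4071724   0.38849703] [-3.13922533e+00  4.27988963e-04 -3.06056715e+00] 0.5881131274074016
```

View pics/w8.png

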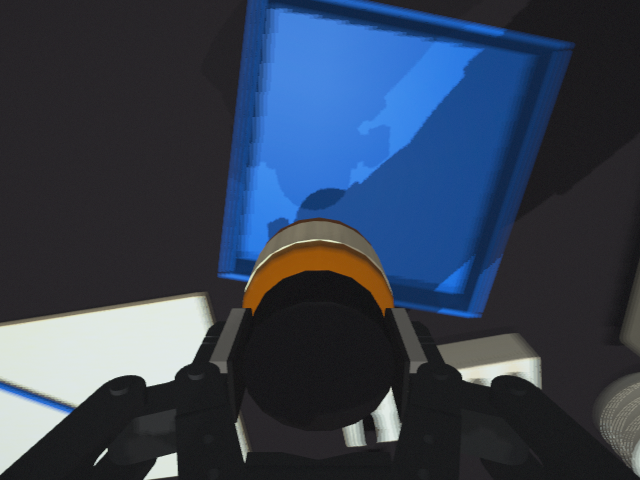

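Request:
arm_command(xyz=[[0,0,-0.03],[0,0,-0.06],[0,0,-0.09],[0,0,-0.12],[0,0,-0.145]], rotation=[[0,0,0],[0,0,0],[0,0,0],[0,0,0],[0,0,0]], jaw=[0,0,0,0,0])

```text
time_s: 15.23
tool_pos: [0.5865, -0.3998, 0.243]
tcp_rot: [-3.141, 0.0, -3.057]
force: [0.9, -0.7, -0.8]
gripper_width: 0.595
```

Request:
arm_command(xyz=[[0,0,-0.003],[0,0,-0.006],[0,0,-0.009],[0,0,-0.011],[0,0,-0.011]], rotation=[[0,0,0],[0,0,0],[0,0,0],[0,0,0],[0,0,0]], jaw=[0,0,0,0,0])

```text
time_s: 15.65
tool_pos: [0.5869, -0.4003, 0.234]
tcp_rot: [-3.14, 0.001, -3.057]
force: [0.5, 0.8, -0.8]
gripper_width: 0.587
```

Request:
arm_command(xyz=[[0,0,-0.001],[0,0,-0.002],[0,0,-0.003],[0,0,-0.003],[0,0,-0.003]], rotation=[[0,0,0],[0,0,0],[0,0,0],[0,0,0],[0,0,0]], jaw=[0,0,0,0,0])

```text
time_s: 16.07
tool_pos: [0.5866, -0.4002, 0.2308]
tcp_rot: [-3.141, 0.001, -3.057]
force: [-1.4, 0.2, 7.2]
gripper_width: 0.59
```

Request:
arm_command(xyz=[[0,0,0],[0,0,0],[0,0,0],[0,0,0.01],[0,0,0.03]], rotation=[[0,0,0],[0,0,0],[0,0,0],[0,0,0],[0,0,0]], jaw=[0.65,0.75,0.8,0.8,0.8])

```text
time_s: 16.48
tool_pos: [0.5861, -0.3997, 0.2584]
tcp_rot: [3.139, -0.003, -3.057]
force: [-0.9, -0.0, -0.1]
gripper_width: 0.8
```

Request:
arm_command(xyz=[[0,0,0.04],[0,0,0.08],[0,0,0.12],[0,0,0.14],[0,0,0.14]], rotation=[[0,0,0],[0,0,0],[0,0,0],[0,0,0],[0,0,0]], jaw=[0.8,0.8,0.8,0.8,0.8])

```text
time_s: 16.9
tool_pos: [0.5866, -0.4, 0.4059]
tcp_rot: [-3.136, 0.006, -3.057]
force: [0.0, 0.3, -0.1]
gripper_width: 0.804
```

```bash
python3 - <<'E'
from h import *
cap('top','top9'); cap('wrist','w9'); s=r.state(); print(s['tool_pos'],s['tcp_rot'],s['gripper_width'])
caps('top9')
a=np.hstack([cv2.resize(load('w9')['im'],(400,300)),cv2.resize(load('top9')['im'][120:360,220:540],(400,300))])
cv2.imwrite('pics/c9.png',a[:,:,::-1])
E
```

```text
[ 0.58656009 -0.4000324   0.40080807] [-3.14032537e+00  1.28626668e-03 -3.05738135e+00] 0.7990788741269719
cap [342. 212.] [619.6 -22.7] 26.6 399
cap [306. 223.] [597.9  60.3] 26.7 405
cap [313. 260.] [511.6  49.9] 26.1 416
```

View pics/c9.png

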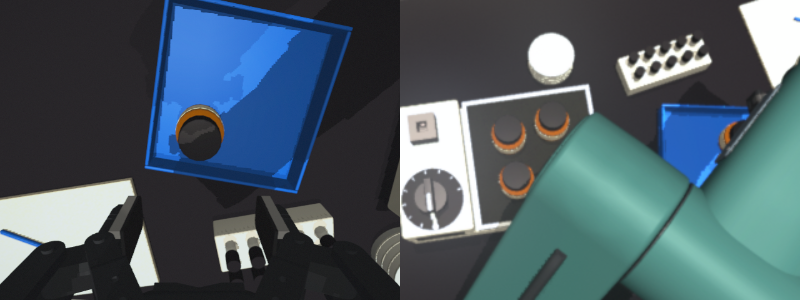

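Jar 1 stands upright in the tray's far corner at (200,138) in the wrist view. The other three have not moved. Next is jar A at (342,212).

Request:
arm_command(xyz=[[0.003,0.038,0],[0.006,0.076,0],[0.009,0.114,0],[0.012,0.152,0],[0.016,0.19,0]], rotation=[[0,0,0],[0,0,0],[0,0,0],[0,0,0],[0,0,0]], jaw=[0.8,0.8,0.8,0.8,0.8])

```text
time_s: 17.42
tool_pos: [0.602, -0.2082, 0.3986]
tcp_rot: [3.141, -0.002, -3.058]
force: [0.4, -0.7, -0.1]
gripper_width: 0.799
```

Request:
arm_command(xyz=[[0.004,0.04,0],[0.008,0.08,0],[0.012,0.12,0],[0.016,0.16,0],[0.018,0.186,0]], rotation=[[0,0,0],[0,0,0],[0,0,0],[0,0,0],[0,0,0]], jaw=[0.8,0.8,0.8,0.8,0.8])

```text
time_s: 17.83
tool_pos: [0.6201, -0.0207, 0.3987]
tcp_rot: [3.141, -0.002, -3.056]
force: [0.8, -0.9, -1.3]
gripper_width: 0.798
```

```bash
python3 - <<'E'
from h import *
cap('wrist','w10'); s=r.state(); print(s['tool_pos'],s['tcp_rot'],s['gripper_width'])
caps('w10')
E
```

```text
[ 0.62018384 -0.01781071  0.39873382] [ 3.13955981e+00 -1.81838161e-03 -3.05352244e+00] 0.8003513232852795
cap [483.  65.] [514.6  46.5] 26.9 10927
cap [468. 244.] [600.3  57. ] 27.4 7478
cap [309. 269.] [621.7 -25. ] 26.9 6883
```

Request:
arm_command(xyz=[[0,0,-0.03],[0,0,-0.06],[0,0,-0.085],[0,0,-0.09],[0,0,-0.09]], rotation=[[0,0,0],[0,0,0],[0,0,0],[0,0,0],[0,0,0]], jaw=[0.8,0.8,0.8,0.8,0.8])

```text
time_s: 18.3
tool_pos: [0.6198, -0.024, 0.3078]
tcp_rot: [3.14, -0.004, -3.057]
force: [0.2, -0.2, 1.5]
gripper_width: 0.802
```

Request:
arm_command(xyz=[[0,0,0],[0,0,0],[0,0,0],[0,0,0],[0,0,0]], rotation=[[0,0,0],[0,0,0],[0,0,0],[0,0,0],[0,0,0]], jaw=[0.7,0.6,0.4,0.3,0.3])

```text
time_s: 18.72
tool_pos: [0.6209, -0.0242, 0.3115]
tcp_rot: [-3.141, 0.003, -3.058]
force: [-1.2, -1.5, 6.9]
gripper_width: 0.593
```

Request:
arm_command(xyz=[[0,0,0.01],[0,0,0.03],[0,0,0.05],[0,0,0.07],[0,0,0.08]], rotation=[[0,0,0],[0,0,0],[0,0,0],[0,0,0],[0,0,0]], jaw=[0,0,0,0,0])

```text
time_s: 19.13
tool_pos: [0.6206, -0.024, 0.3933]
tcp_rot: [-3.141, 0.003, -3.057]
force: [1.0, 0.1, -2.9]
gripper_width: 0.589
```

Request:
arm_command(xyz=[[-0.012,-0.036,0],[-0.025,-0.073,0],[-0.038,-0.11,0],[-0.05,-0.147,0],[-0.063,-0.184,0]], rotation=[[0,0,0],[0,0,0],[0,0,0],[0,0,0],[0,0,0]], jaw=[0,0,0,0,0])

```text
time_s: 19.55
tool_pos: [0.5567, -0.2095, 0.391]
tcp_rot: [-3.141, 0.001, -3.057]
force: [0.5, -0.9, -2.1]
gripper_width: 0.586
```

Request:
arm_command(xyz=[[-0.012,-0.036,0],[-0.025,-0.073,0],[-0.038,-0.11,0],[-0.05,-0.147,0],[-0.064,-0.184,0]], rotation=[[0,0,0],[0,0,0],[0,0,0],[0,0,0],[0,0,0]], jaw=[0,0,0,0,0])

```text
time_s: 19.97
tool_pos: [0.4926, -0.3937, 0.391]
tcp_rot: [-3.141, 0.001, -3.057]
force: [1.1, -0.1, -1.6]
gripper_width: 0.587
```

Request:
arm_command(xyz=[[0,0,-0.03],[0,0,-0.06],[0,0,-0.09],[0,0,-0.12],[0,0,-0.145]], rotation=[[0,0,0],[0,0,0],[0,0,0],[0,0,0],[0,0,0]], jaw=[0,0,0,0,0])

```text
time_s: 20.38
tool_pos: [0.4933, -0.3921, 0.2439]
tcp_rot: [3.142, 0.0, -3.058]
force: [0.1, -0.6, -2.0]
gripper_width: 0.591
```

Request:
arm_command(xyz=[[0,0,-0.004],[0,0,-0.008],[0,0,-0.012],[0,0,-0.013],[0,0,-0.013]], rotation=[[0,0,0],[0,0,0],[0,0,0],[0,0,0],[0,0,0]], jaw=[0,0,0,0,0])

```text
time_s: 20.8
tool_pos: [0.4939, -0.3923, 0.2329]
tcp_rot: [-3.14, 0.001, -3.057]
force: [-0.1, 0.1, -1.8]
gripper_width: 0.588
```

Request:
arm_command(xyz=[[0,0,-0.001],[0,0,-0.002],[0,0,-0.002],[0,0,-0.002],[0,0,-0.002]], rotation=[[0,0,0],[0,0,0],[0,0,0],[0,0,0],[0,0,0]], jaw=[0,0,0,0,0])

```text
time_s: 21.22
tool_pos: [0.4938, -0.3923, 0.2315]
tcp_rot: [-3.14, 0.002, -3.057]
force: [-2.3, 1.7, 11.8]
gripper_width: 0.59
```

Request:
arm_command(xyz=[[0,0,0],[0,0,0],[0,0,0],[0,0,0.01],[0,0,0.03]], rotation=[[0,0,0],[0,0,0],[0,0,0],[0,0,0],[0,0,0]], jaw=[0.65,0.75,0.8,0.8,0.8])

```text
time_s: 21.63
tool_pos: [0.4931, -0.3916, 0.2587]
tcp_rot: [3.139, -0.002, -3.057]
force: [-0.3, 0.2, 0.8]
gripper_width: 0.799
```

Request:
arm_command(xyz=[[0,0,0.04],[0,0,0.08],[0,0,0.12],[0,0,0.14],[0,0,0.14]], rotation=[[0,0,0],[0,0,0],[0,0,0],[0,0,0],[0,0,0]], jaw=[0.8,0.8,0.8,0.8,0.8])

```text
time_s: 22.05
tool_pos: [0.4937, -0.3922, 0.4056]
tcp_rot: [-3.136, 0.005, -3.057]
force: [-0.4, -1.0, 0.0]
gripper_width: 0.801
```

```bash
python3 - <<'E'
from h import *
cap('top','top11'); cap('wrist','w11'); s=r.state(); print(s['tool_pos'],s['tcp_rot'],s['gripper_width'])
caps('top11'); print('tray');caps('w11',.085)
a=np.hstack([cv2.resize(load('w11')['im'],(400,300)),cv2.resize(load('top11')['im'][120:360,220:540],(400,300))])
cv2.imwrite('pics/c11.png',a[:,:,::-1])
E
```

```text
[ 0.49353354 -0.39203103  0.4008403 ] [-3.14014092e+00  1.14642811e-03 -3.05742315e+00] 0.7985241605495457
cap [306. 223.] [598.3  60.4] 26.3 399
cap [313. 260.] [511.6  49.6] 26.0 416
tray
cap [318. 224.] [ 494.9 -393.6] 26.4 3799
cap [299. 332.] [ 585.6 -400.6] 27.8 3061
cap [632. 416.] [ 635.2 -106.8] 44.0 845
cap [497. 473.] [ 714.5 -209.6] 12.4 249
```

View pics/c11.png

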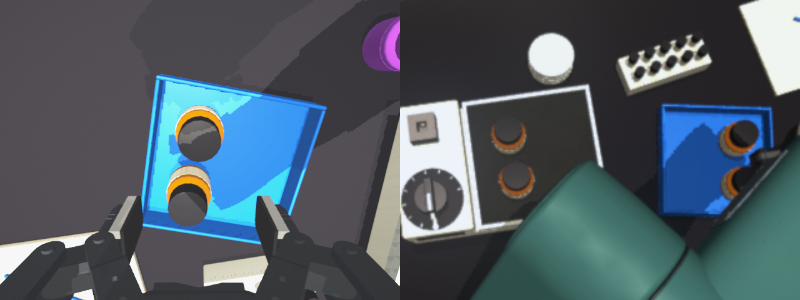

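Both jars stand upright on the tray's left side, and B and D have not moved. Next is D at (313,260).

Request:
arm_command(xyz=[[0.001,0.041,0],[0.003,0.082,0],[0.005,0.123,0],[0.007,0.164,0],[0.009,0.205,0]], rotation=[[0,0,0],[0,0,0],[0,0,0],[0,0,0],[0,0,0]], jaw=[0.8,0.8,0.8,0.8,0.8])

```text
time_s: 22.57
tool_pos: [0.5019, -0.1851, 0.3986]
tcp_rot: [3.14, -0.002, -3.058]
force: [0.9, 0.2, -0.6]
gripper_width: 0.797
```

Request:
arm_command(xyz=[[0.002,0.041,0],[0.004,0.082,0],[0.006,0.123,0],[0.008,0.164,0],[0.01,0.205,0]], rotation=[[0,0,0],[0,0,0],[0,0,0],[0,0,0],[0,0,0]], jaw=[0.8,0.8,0.8,0.8,0.8])

```text
time_s: 22.98
tool_pos: [0.5118, 0.02, 0.3988]
tcp_rot: [3.141, -0.002, -3.058]
force: [0.7, -0.5, 0.3]
gripper_width: 0.798
```

Request:
arm_command(xyz=[[0,0.02,0],[0,0.03,0],[0,0.03,0],[0,0.03,0],[0,0.03,0]], rotation=[[0,0,0],[0,0,0],[0,0,0],[0,0,0],[0,0,0]], jaw=[0.8,0.8,0.8,0.8,0.8])

```text
time_s: 23.4
tool_pos: [0.5126, 0.0469, 0.3993]
tcp_rot: [-3.141, -0.001, -3.058]
force: [0.0, -1.0, 0.2]
gripper_width: 0.801
```

```bash
python3 - <<'E'
from h import *
cap('wrist','w12'); s=r.state(); print(s['tool_pos'],s['tcp_rot'],s['gripper_width'])
caps('w12')
E
```

```text
[0.5126345  0.04671416 0.39939309] [-3.14147033e+00 -5.75591113e-04 -3.05894236e+00] 0.7976396997477245
cap [320. 267.] [513.1  47.4] 26.9 6863
cap [325. 400.] [598.3  58.1] 28.8 5255
```

Request:
arm_command(xyz=[[0,0.001,-0.03],[0,0.001,-0.06],[0,0.001,-0.085],[0,0.001,-0.09],[0,0.001,-0.09]], rotation=[[0,0,0],[0,0,0],[0,0,0],[0,0,0],[0,0,0]], jaw=[0.8,0.8,0.8,0.8,0.8])

```text
time_s: 23.87
tool_pos: [0.5122, 0.0481, 0.3087]
tcp_rot: [3.141, -0.003, -3.059]
force: [1.0, -0.2, 0.1]
gripper_width: 0.8
```

Request:
arm_command(xyz=[[0,0,0],[0,0,0],[0,0,0],[0,0,0],[0,0,0]], rotation=[[0,0,0],[0,0,0],[0,0,0],[0,0,0],[0,0,0]], jaw=[0.7,0.6,0.4,0.3,0.3])

```text
time_s: 24.28
tool_pos: [0.5131, 0.0487, 0.3116]
tcp_rot: [-3.14, 0.003, -3.058]
force: [-1.0, -3.9, 7.0]
gripper_width: 0.589
```

Request:
arm_command(xyz=[[0,0,0.01],[0,0,0.03],[0,0,0.05],[0,0,0.07],[0,0,0.08]], rotation=[[0,0,0],[0,0,0],[0,0,0],[0,0,0],[0,0,0]], jaw=[0,0,0,0,0])

```text
time_s: 24.7
tool_pos: [0.5128, 0.0489, 0.3931]
tcp_rot: [-3.141, 0.004, -3.057]
force: [0.4, -0.0, -1.6]
gripper_width: 0.592
```

Request:
arm_command(xyz=[[-0.001,-0.035,0],[-0.002,-0.07,0],[-0.003,-0.105,0],[-0.004,-0.14,0],[-0.005,-0.174,0]], rotation=[[0,0,0],[0,0,0],[0,0,0],[0,0,0],[0,0,0]], jaw=[0,0,0,0,0])

```text
time_s: 25.12
tool_pos: [0.5072, -0.1268, 0.391]
tcp_rot: [-3.141, 0.002, -3.057]
force: [-0.2, 0.6, -2.0]
gripper_width: 0.587
```

Request:
arm_command(xyz=[[-0.001,-0.035,0],[-0.002,-0.07,0],[-0.003,-0.105,0],[-0.004,-0.14,0],[-0.006,-0.174,0]], rotation=[[0,0,0],[0,0,0],[0,0,0],[0,0,0],[0,0,0]], jaw=[0,0,0,0,0])

```text
time_s: 25.53
tool_pos: [0.5012, -0.301, 0.391]
tcp_rot: [-3.14, 0.001, -3.058]
force: [0.7, -0.7, -1.9]
gripper_width: 0.586
```

Request:
arm_command(xyz=[[0,0,-0.03],[0,0,-0.06],[0,0,-0.09],[0,0,-0.12],[0,0,-0.145]], rotation=[[0,0,0],[0,0,0],[0,0,0],[0,0,0],[0,0,0]], jaw=[0,0,0,0,0])

```text
time_s: 25.95
tool_pos: [0.5014, -0.2992, 0.2439]
tcp_rot: [-3.141, 0.0, -3.058]
force: [0.8, -1.1, -2.8]
gripper_width: 0.59
```

Request:
arm_command(xyz=[[0,0,-0.004],[0,0,-0.008],[0,0,-0.012],[0,0,-0.014],[0,0,-0.015]], rotation=[[0,0,0],[0,0,0],[0,0,0],[0,0,0],[0,0,0]], jaw=[0,0,0,0,0])

```text
time_s: 26.37
tool_pos: [0.5021, -0.2995, 0.2315]
tcp_rot: [-3.14, 0.002, -3.057]
force: [-4.6, 3.1, 21.7]
gripper_width: 0.591
```

Request:
arm_command(xyz=[[0,0,0.001],[0,0,0.001],[0,0,0.001],[0,0,0.01],[0,0,0.03]], rotation=[[0,0,0],[0,0,0],[0,0,0],[0,0,0],[0,0,0]], jaw=[0.6,0.75,0.8,0.8,0.8])

```text
time_s: 26.78
tool_pos: [0.5011, -0.2987, 0.2589]
tcp_rot: [3.139, -0.002, -3.057]
force: [0.1, 0.9, 0.2]
gripper_width: 0.8
```

Request:
arm_command(xyz=[[0,0,0.04],[0,0,0.08],[0,0,0.12],[0,0,0.14],[0,0,0.14]], rotation=[[0,0,0],[0,0,0],[0,0,0],[0,0,0],[0,0,0]], jaw=[0.8,0.8,0.8,0.8,0.8])

```text
time_s: 27.2
tool_pos: [0.5018, -0.2992, 0.4055]
tcp_rot: [-3.136, 0.006, -3.057]
force: [0.4, -1.0, -0.2]
gripper_width: 0.798
```

```bash
python3 - <<'E'
from h import *
cap('top','top13'); cap('wrist','w13'); s=r.state(); print(s['tool_pos'],s['tcp_rot'],s['gripper_width'])
caps('top13'); print('tray');caps('w13',.085)
a=np.hstack([cv2.resize(load('w13')['im'],(400,300)),cv2.resize(load('top13')['im'][120:360,220:540],(400,300))])
cv2.imwrite('pics/c13.png',a[:,:,::-1])
E
```

```text
[ 0.50154358 -0.29901593  0.40091918] [-3.14011986e+00  1.50476917e-03 -3.05737318e+00] 0.798327195279552
cap [306. 223.] [598.2  60.4] 26.4 400
tray
cap [192. 203.] [ 494.8 -392.2] 27.1 4076
cap [557. 272.] [541.3 -96.6] 97.5 3169
cap [604. 313.] [574.  -54.2] 130.4 16978
cap [318. 223.] [ 501.8 -300.8] 26.4 3807
cap [180. 310.] [ 585.2 -400.5] 28.1 2484
cap [399. 459.] [ 716.4 -209.4] 12.4 252
```

View pics/c13.png

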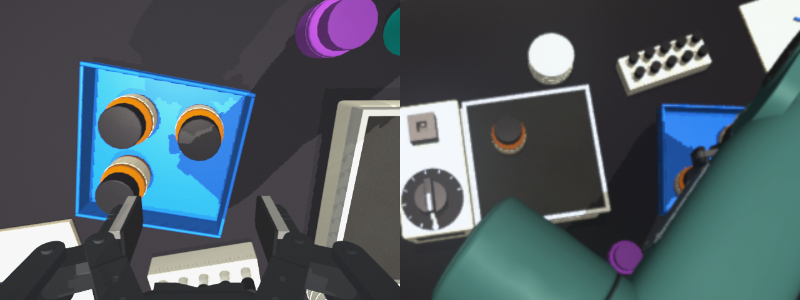

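Three jars stand upright in the tray and only B is left on the platform at (306,223).

Request:
arm_command(xyz=[[0.01,0.036,0],[0.02,0.072,0],[0.03,0.108,0],[0.04,0.144,0],[0.049,0.18,0]], rotation=[[0,0,0],[0,0,0],[0,0,0],[0,0,0],[0,0,0]], jaw=[0.8,0.8,0.8,0.8,0.8])

```text
time_s: 27.72
tool_pos: [0.5505, -0.1173, 0.3987]
tcp_rot: [3.141, -0.002, -3.058]
force: [0.6, 0.2, -0.3]
gripper_width: 0.805
```

Request:
arm_command(xyz=[[0.01,0.04,0],[0.02,0.08,0],[0.03,0.12,0],[0.04,0.15,0],[0.049,0.178,0]], rotation=[[0,0,0],[0,0,0],[0,0,0],[0,0,0],[0,0,0]], jaw=[0.8,0.8,0.8,0.8,0.8])

```text
time_s: 28.13
tool_pos: [0.5995, 0.0613, 0.3987]
tcp_rot: [3.141, -0.002, -3.056]
force: [0.2, -0.5, -0.1]
gripper_width: 0.797
```

```bash
python3 - <<'E'
from h import *
cap('wrist','w14'); s=r.state(); print(s['tool_pos'],s['tcp_rot'],s['gripper_width'])
caps('w14')
E
```

```text
[0.60041086 0.06472863 0.39836644] [ 3.13979819e+00 -1.58589346e-03 -3.05421875e+00] 0.801735885807559
cap [312. 268.] [600.1  58.3] 26.9 6910
```

Request:
arm_command(xyz=[[0,0,-0.03],[0,0,-0.06],[0,0,-0.085],[0,0,-0.09],[0,0,-0.09]], rotation=[[0,0,0],[0,0,0],[0,0,0],[0,0,0],[0,0,0]], jaw=[0.8,0.8,0.8,0.8,0.8])

```text
time_s: 28.6
tool_pos: [0.5989, 0.0589, 0.3079]
tcp_rot: [3.141, -0.004, -3.057]
force: [0.9, -0.9, 0.7]
gripper_width: 0.801
```

Request:
arm_command(xyz=[[0,0,0],[0,0,0],[0,0,0],[0,0,0],[0,0,0]], rotation=[[0,0,0],[0,0,0],[0,0,0],[0,0,0],[0,0,0]], jaw=[0.7,0.6,0.4,0.3,0.3])

```text
time_s: 29.02
tool_pos: [0.5999, 0.0588, 0.3115]
tcp_rot: [-3.141, 0.003, -3.058]
force: [-1.6, -1.3, 7.0]
gripper_width: 0.591
```

Request:
arm_command(xyz=[[0,0,0.01],[0,0,0.03],[0,0,0.05],[0,0,0.07],[0,0,0.08]], rotation=[[0,0,0],[0,0,0],[0,0,0],[0,0,0],[0,0,0]], jaw=[0,0,0,0,0])

```text
time_s: 29.43
tool_pos: [0.5996, 0.0589, 0.3933]
tcp_rot: [-3.141, 0.003, -3.057]
force: [0.6, 0.4, -2.2]
gripper_width: 0.591
```

Request:
arm_command(xyz=[[0,-0.036,0],[-0.001,-0.073,0],[-0.001,-0.11,0],[-0.002,-0.146,0],[-0.002,-0.183,0]], rotation=[[0,0,0],[0,0,0],[0,0,0],[0,0,0],[0,0,0]], jaw=[0,0,0,0,0])

```text
time_s: 29.85
tool_pos: [0.5971, -0.1256, 0.3911]
tcp_rot: [-3.141, 0.001, -3.057]
force: [0.9, 0.2, -3.1]
gripper_width: 0.595
```

Request:
arm_command(xyz=[[0,-0.036,0],[-0.001,-0.073,0],[-0.001,-0.11,0],[-0.002,-0.146,0],[-0.002,-0.183,0]], rotation=[[0,0,0],[0,0,0],[0,0,0],[0,0,0],[0,0,0]], jaw=[0,0,0,0,0])

```text
time_s: 30.27
tool_pos: [0.595, -0.3088, 0.3912]
tcp_rot: [-3.141, 0.001, -3.057]
force: [0.6, 0.2, -2.4]
gripper_width: 0.585
```

```bash
python3 - <<'E'
from h import *
cap('wrist','w15'); cap('side','s15'); s=r.state(); print(s['tool_pos'],s['tcp_rot'],s['gripper_width'])
caps('w15',.085)
a=np.hstack([cv2.resize(load('w15')['im'],(400,300)),cv2.resize(load('s15')['im'],(400,300))])
cv2.imwrite('pics/c15.png',a[:,:,::-1])
E
```

```text
[ 0.5949264  -0.3119097   0.38998675] [-3.14017868e+00  1.61588786e-04 -3.06181928e+00] 0.5826668428381337
cap [198.  65.] [ 495.5 -392.4] 26.5 5908
cap [603. 201.] [ 577.2 -111.9] 127.2 5526
cap [344.  90.] [ 502.8 -300.4] 25.8 5452
cap [620. 291.] [603.6 -77.3] 100.8 7253
cap [188. 207.] [ 587.1 -399.7] 27.1 4397
```

View pics/c15.png

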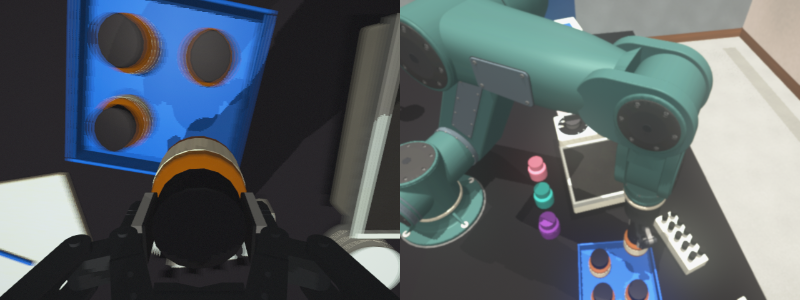

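The fourth slot is free and the other three jars are in place. The platform is empty.

Request:
arm_command(xyz=[[0,0,-0.03],[0,0,-0.06],[0,0,-0.09],[0,0,-0.12],[0,0,-0.145]], rotation=[[0,0,0],[0,0,0],[0,0,0],[0,0,0],[0,0,0]], jaw=[0,0,0,0,0])

```text
time_s: 30.78
tool_pos: [0.5954, -0.3068, 0.2439]
tcp_rot: [3.141, -0.0, -3.057]
force: [-0.7, -0.6, -3.5]
gripper_width: 0.589
```

Request:
arm_command(xyz=[[0,0,-0.004],[0,0,-0.008],[0,0,-0.012],[0,0,-0.014],[0,0,-0.0145]], rotation=[[0,0,0],[0,0,0],[0,0,0],[0,0,0],[0,0,0]], jaw=[0,0,0,0,0])

```text
time_s: 31.2
tool_pos: [0.596, -0.3073, 0.2316]
tcp_rot: [-3.14, 0.002, -3.057]
force: [-0.2, 0.9, 4.0]
gripper_width: 0.586
```

Touching down. I release and move away, clear of the top camera's view.

Request:
arm_command(xyz=[[0,0,0],[0,0,0],[0,0,0],[0,0,0.01],[0,0,0.03]], rotation=[[0,0,0],[0,0,0],[0,0,0],[0,0,0],[0,0,0]], jaw=[0.65,0.75,0.8,0.8,0.8])

```text
time_s: 31.62
tool_pos: [0.5951, -0.3067, 0.2593]
tcp_rot: [3.14, -0.003, -3.057]
force: [0.2, -0.2, 0.2]
gripper_width: 0.798
```

Request:
arm_command(xyz=[[0,0,0.04],[0,0,0.08],[0,0,0.12],[0,0,0.16],[0,0,0.17]], rotation=[[0,0,0],[0,0,0],[0,0,0],[0,0,0],[0,0,0]], jaw=[0.8,0.8,0.8,0.8,0.8])

```text
time_s: 32.03
tool_pos: [0.5951, -0.3067, 0.4378]
tcp_rot: [-3.136, 0.006, -3.057]
force: [1.0, -0.3, 0.4]
gripper_width: 0.8
```

Request:
arm_command(xyz=[[-0.035,0.015,0],[-0.07,0.03,0],[-0.105,0.045,0],[-0.14,0.06,0],[-0.17,0.07,0]], rotation=[[0,0,0],[0,0,0],[0,0,0],[0,0,0],[0,0,0]], jaw=[0.8,0.8,0.8,0.8,0.8])

```text
time_s: 32.45
tool_pos: [0.4233, -0.2354, 0.431]
tcp_rot: [-3.141, 0.0, -3.057]
force: [-0.5, -1.1, 0.8]
gripper_width: 0.796
```

Request:
arm_command(xyz=[[0,0,0],[0,0,0],[0,0,0],[0,0,0],[0,0,0]], rotation=[[0,0,0],[0,0,0],[0,0,0],[0,0,0],[0,0,0]], jaw=[0.8,0.8,0.8,0.8,0.8])

```text
time_s: 32.87
tool_pos: [0.4264, -0.2374, 0.4301]
tcp_rot: [3.141, -0.0, -3.057]
force: [0.2, -0.1, 0.6]
gripper_width: 0.803
```

```bash
python3 - <<'E'
from h import *
cap('top','t16'); cap('side','s16');cap('wrist','w16'); s=r.state(); print(s['tool_pos'],s['tcp_rot'],s['time_s'],s['force'])
caps('t16',.085);caps('w16',.085)
a=np.vstack([np.hstack([cv2.resize(load('t16')['im'],(400,300)),cv2.resize(load('s16')['im'],(400,300))]),np.hstack([cv2.resize(load('w16')['im'],(400,300)),cv2.resize(load('t16')['im'][190:340,110:310],(400,300))])])
cv2.imwrite('pics/c16.png',a[:,:,::-1])
E
```

```text
[ 0.42607722 -0.23727138  0.42988021] [ 3.14119316e+00 -4.01780136e-04 -3.05715899e+00] 33.0167 [-0.48607892 -0.29573695  0.05724298]
cap [333. 246.] [562.3   4.6] 170.7 9153
cap [457. 224.] [ 594. -304.] 26.9 361
cap [127. 279.] [ 493.7 -392. ] 28.1 2995
cap [556. 330.] [545.6 -15.1] 148.9 25347
cap [238. 294.] [ 500.8 -299.9] 27.7 2747
cap [123. 368.] [ 585.  -399.1] 29.0 2112
cap [235. 389.] [ 594.2 -307.3] 28.9 1519
cap [502. 473.] [672.6 -29.7] 19.9 432
```

View pics/c16.png

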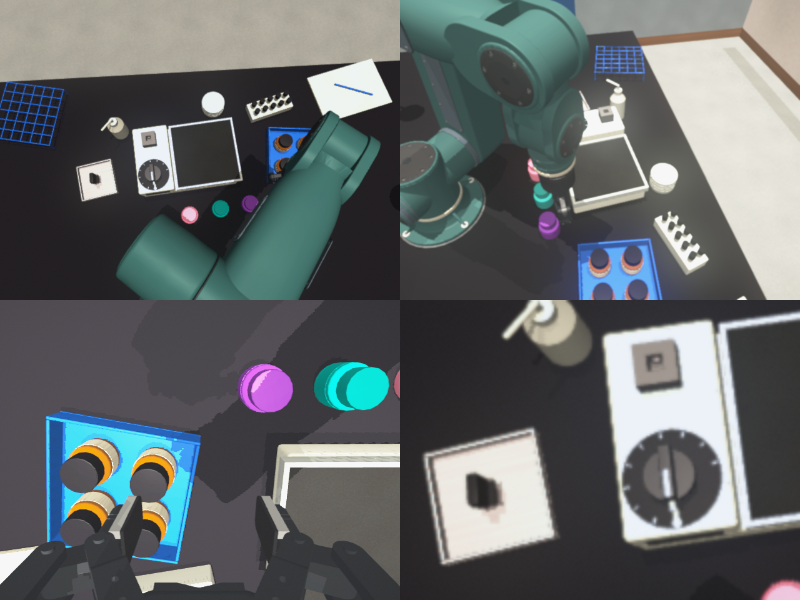

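All four jars stand upright in the tray, the key stands in the dish, the pointer is on zero, and the arm is clear. I hand the job in.

```bash
python3 -c "
from bench import r
print(r.close_job(), r.state()['time_s'])"
```

```text
the job is handed in; nothing more can be done
the job is handed in; nothing more can be done
```

The shaker is off and empty, and I handed the job in with the clock at about 33 s; no verdict is reported.

- **Knob:** I gripped the bar and turned it about 2.49 rad counter-clockwise. The camera measured it within about 0.02 rad of zero, and the final top view shows the pointer on the dotted mark.
- **Key:** I pulled it straight up out of the socket and put it in the steel dish. It stands upright near the middle of the dish.
- **Jars:** I carried all four brown jars by their caps to the blue tray, about 93 mm apart. The last pictures show all four cap tops at standing height and within about 2 mm of where I aimed them. The platform is empty.
- **Other things:** The tube rack, wash bottle, dish stack and coloured jars look to be where they were. I checked these only by eye in the pictures. The gripper is clear of everything.

No check failed. The wrist and top cameras differed by up to about 4 mm, mostly 2 to 3 mm, so I aimed between them. The largest force reading was about 23 N, when I set the key down.

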